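# Close up a row of heel blocks against the jig stop and swing the keeper behind it

## Robot

A 7-joint arm with a two-finger parallel gripper is mounted at the origin on a cart in front of the work surface, level with it; the furniture and walls round the work are solid. World frame = base frame: x ahead of the robot, y to its left, z up, the work surface at z = 0. Lengths are in mm, angles in rad, forces in N, time in s.
With the tool pointing down it reaches from about 400 to 875 mm from the base axis. Payload 4.4 kg.
Tool frame: the origin (TCP) lies on the centre line of the jaws, within the pads' length; the fingertips stand ctrl.nose_length ahead of it and the grasp point (between the pads) lies 6 mm ahead of it (ctrl.nose_length is the distance from the TCP to the fingertips, in mm); z points along the fingers, y is the direction in which the jaws open and shut (so a half turn about z gives the same grasp; the last joint's range is limited). The gripper opens to 85 mm and grips with 20 to 120 N. Pads are 22 mm wide; open, the fingers measure 114 mm over their backs; the gripper's body (76 mm by 85 mm) begins 54 mm behind the grasp point. The pads swing forward as they close: fully open they stand 13 mm farther back than shut.
Start: joints at [1.108, 0.628, 0.038, 1.517, -0.027, 0.996, -0.02], TCP at [251.232, -599.5, 256.313] pointing down, gripper open.
Joint ranges: [-3.06, 3.06], [-0.37, 2.12], [-1.25, 1.32], [0.18, 2.47], [-1.1, 4.24], [0.23, 1.98], [-2.94, 2.94]. Speed limits (rad/s): [2.57, 2.57, 3.14, 3.14, 3.14, 3.14, 3.14].

## Interface

Orientations are given as [roll, pitch, yaw] about the fixed x, y, z axes, in that order (R = Rz(yaw) Ry(pitch) Rx(roll)).
In Python, from cell import ctrl, vision gives the robot as it stands. The module is installed in compiled form; this text tells all that it offers.
- The arm moves only by the shell command python3 -m inch 'ROWS'. ROWS is a JSON object of lists of equal length, an entry for each row: "travel": the shift along the tool's x, y, z in cm, a list of three; "twist": the turn about the tool's z in degrees; "fingers": the finger opening in cm, from 0 to 8.54. A call has exactly 10 rows; each row is the pose to reach, as a shift and turn from the pose commanded when the call began, along the tool's axes at that moment; what a row does not reach only later rows make up. A row lasts 1/12 s, in which the tool goes at most 41.7 mm and 7.16 degrees, less where a joint would pass 70% of its speed; a pose out of reach is approached as far as the arm can. A call with a gripper value outside its range is refused whole. The fingers move at their own pace and stop on an object; the grip force is fixed at half the most. Time passes only in rows, so rows that repeat a pose let the fingers close, or fill a call up. It gives the time, the measured TCP pose, the force and the opening at its end, in the units of the state.
- ctrl.read_state(): the state, without advancing time (a new reading comes with each control period).
- vision.get_image(name): name is "scene" or "side" or "wrist"; returns a dict with "frame" (480x640x3 uint8, red, green, blue), "fx", "fy", "cx", "cy" (pixels), "k1" (the pictures are not rectified: a ray, as slopes to the right and down, at radius r is drawn at 1 + k1 r^2 times it, then the intrinsics apply), "position" and "orientation" of the camera in the world. Camera axes: x right, y down, z forward; pixel columns grow to the right and rows downward; lengths in mm; the calibration is good to about 2 mm. A picture is of the moment at which its call begins. There is no depth.
- ctrl.finish_job(): hands the job in, once; it reports no verdict.
The state is a dict: "clock": time; "qpos": joint angles; "qd": joint speeds; "tau": joint torques, N m; "eef_pos": TCP position; "tool_rot": TCP orientation; "force": force on the tool from outside, world axes, zero at the start; "torque": the same for the moment, N m; "width": finger opening in mm.
Only numpy, scipy, OpenCV 4.12 (cv2) and the standard library are available. Lean on these libraries where they do the work, as an engineer would, in place of code of your own. Each camera call takes 0.05 s, during which the arm holds its last target.

## Task

Four stacked-leather heel blocks stand touching in a row between the guide rails of the roughing jig, ready to have their tops sanded: with a fingertip behind the rearmost heel only, push the whole row along the rails as one until the front heel is hard against the steel end stop and the row is closed up. Then push the steel swing keeper round by its black pin until it lies square across both rails against its catch post, close behind the row, so that the heels cannot creep back. Nothing is to be picked up or tipped, and the other things on the bench stay where they are.

Things in the scene. Friction and masses are not known exactly. Their poses are not given: they have to be found in the camera images.
- jig: roughing jig fixed to the bench: plywood base 116 (x) x 420 (y) x 12 mm with two aluminium guide rails along its y axis. Origin: centre of the base's underside, at bench height; z up; +y along the rails to the end stop; the rails' -y end (y = -208) is open. Channel floor at z = 12 mm, channel 53 mm wide (x = -26.5 to 26.5); rails 8 mm thick, tops at z = 30 mm
- row_stop (a point): middle of the inner face of the jig's steel end stop, at floor height: jig x = 0, y = 172, z = 12 mm; stop's top at z = 42 mm; axes as the jig. With the row home the heel origins are at jig x = 0, y = 147, 97, 47 and -3 mm and the row's rear face is at y = -28
- heel_1: stacked-leather heel block, D-shaped from above, 50 (x) x 50 (y) x 32 mm high, 50 to 100 g, standing on the jig's channel floor, 14 mm proud of the rails. Origin: centre of its underside; z up; +y to its rounded back (25 mm off, towards the end stop), -y to its flat face (25 mm off). Front of the row; starts 50 to 105 mm short of the stop
- heel_2: stacked-leather heel block, D-shaped from above, 50 (x) x 50 (y) x 32 mm high, 50 to 100 g, standing on the jig's channel floor, 14 mm proud of the rails. Origin: centre of its underside; z up; +y to its rounded back (25 mm off, towards the end stop), -y to its flat face (25 mm off). Second in the row, touching heel_1
- heel_3: stacked-leather heel block, D-shaped from above, 50 (x) x 50 (y) x 32 mm high, 50 to 100 g, standing on the jig's channel floor, 14 mm proud of the rails. Origin: centre of its underside; z up; +y to its rounded back (25 mm off, towards the end stop), -y to its flat face (25 mm off). Third in the row, touching heel_2
- heel_4: stacked-leather heel block, D-shaped from above, 50 (x) x 50 (y) x 32 mm high, 50 to 100 g, standing on the jig's channel floor, 14 mm proud of the rails. Origin: centre of its underside; z up; +y to its rounded back (25 mm off, towards the end stop), -y to its flat face (25 mm off). Rearmost of the row; push its flat rear face
- keeper (a joint): angle in rad of the swing keeper, a level flat steel bar. 0 = closed: square across both rails, pointing along jig +x, against the catch post on the +x rail. Grows as it opens: from the bolt the bar points along (cos q, -sin q) in jig x, y; at 1.57 it lies beside the -x rail pointing to jig -y. Starts at 1.6 to 2.0, greatest 2.1. Stiff: about 1 N at the pin turns it; stays where left
- keeper_pivot (a point): the keeper's bolt axis, beside the -x rail at jig x = -41, y = -37 mm, at the bar's mid height; axes as the jig. Bar 12 mm wide, reaches 88 mm from the bolt, z = 32 to 40 mm above the bench (bolt head to 46). Closed, its front edge is at jig y = -31, 3 mm behind the homed row; 7 mm catch post on the +x rail, top at 46 mm
- keeper_pin (a point): middle of the black upright finger pin on the keeper, 80 mm from the bolt; the pin is 11 to 15 mm across and rises from the bar's top (40 mm above the bench) to 67 mm; axes turn with the keeper, x along the bar away from the bolt
- sanding_block: cork sanding block, 36x106x24 mm, lying on the bench beyond the jig. Bystander; origin centre of its underside
- wax_tin: round flat tin, 59 mm across, 20 mm high, on the bench between the robot and the jig. Bystander; origin centre of its underside
- thread_spool: spool of pale thread with black flanges, standing, 48 mm across, 50 mm high, to the left of the jig. Bystander; origin centre of its underside

How it is judged (in metres and radians):
On the way, in this order (a step that is already met when the one before it is completed fails the run):
1. the row is pushed home against the end stop while the keeper is still open (y of heel_1 in the frame of jig above 0.144 m and y of heel_2 in the frame of jig above 0.094 m and y of heel_3 in the frame of jig above 0.044 m and y of heel_4 in the frame of jig above -0.006 m and z of each of heel_1, heel_2, heel_3, heel_4 in the frame of jig below 0.015 m and value of joint keeper above 0.8 rad), for 0.2 s.
2. the keeper is swung closed behind the homed row (y of heel_1 in the frame of jig above 0.144 m and y of heel_2 in the frame of jig above 0.094 m and y of heel_3 in the frame of jig above 0.044 m and y of heel_4 in the frame of jig above -0.006 m and z of each of heel_1, heel_2, heel_3, heel_4 in the frame of jig below 0.015 m and value of joint keeper below 0.1 rad), for 0.2 s.
At the end, for the whole second after the job is handed in: All four heels stand on the channel floor between the rails, each within 3 mm of its place with the row closed up against the end stop, at rest; the keeper is within 0.1 rad of square across the rails behind them (all of step 2 and x of heel_1 in the frame of jig between -0.006 and 0.006 m and x of heel_2 in the frame of jig between -0.006 and 0.006 m and x of heel_3 in the frame of jig between -0.006 and 0.006 m and x of heel_4 in the frame of jig between -0.006 and 0.006 m and linear speed of each of heel_1, heel_2, heel_3, heel_4 below 0.01 m/s); the robot touches nothing.
It fails at once if a heel is lifted more than 10 mm off the channel floor (z of any of heel_1, heel_2, heel_3, heel_4 in the frame of jig above 0.022 m).
It fails at once if a heel is tipped over (more than 0.35 rad) (angle between any of heel_1, heel_2, heel_3, heel_4's own z axis and vertical above 0.35 rad).
It fails at once if the fingers push on one of the three front heels instead of the rearmost (contact force between the fingers and heel_1 above 2 N or contact force between the fingers and heel_2 above 2 N or contact force between the fingers and heel_3 above 2 N).
It fails at once if a bystander is moved more than 25 mm (distance of any of sanding_block, wax_tin, thread_spool from where it was at the start of the episode above 0.025 m).
It also fails if it takes over 48 s, if anything falls off the work surface, if the arm or the gripper's body presses on something with over 40 N, if the wrist force passes 120 N, or if a joint passes its speed limit or range.

## Working session

There is one attempt and no reset: what is moved stays moved. The work goes in short steps, Python scripts to look and compute and a shell command to move; the robot and the scene stay as the last step left them, time stands still between calls to the robot, and variables do not carry over. Pictures are saved under pics/ and viewed, and the job is handed in when it is done.

```bash
mkdir -p pics; python3 - <<'E'
from cell import ctrl, vision
import cv2
s=ctrl.read_state(); print(s, ctrl.nose_length)
for n in ["scene","side","wrist"]:
    d=vision.get_image(n); cv2.imwrite(f"pics/{n}0.png",d["frame"][:,:,::-1]); print(n,{k:v for k,v in d.items() if k!="frame"})
E
```

```text
{'clock': 0.0, 'qpos': array([ 1.10820442,  0.62932915,  0.03846978,  1.51837891, -0.02700693,
        0.9962976 , -0.01998947]), 'qd': array([ 0.00102473,  0.00122415,  0.00098744, -0.00021265, -0.00054494,
       -0.00116429, -0.00102718]), 'tau': array([-8.44148576e-05, -5.63403118e+01,  1.22627746e+00, -1.93443722e+01,
        1.09485284e-02,  1.05050305e-02,  4.75226685e-06]), 'eef_pos': array([ 250.98929387, -598.95613997,  255.39706861]), 'tool_rot': array([-3.13969875e+00,  3.49108109e-05,  3.96775934e-01]), 'force': array([-0.89589461,  0.03174225,  0.97967813]), 'torque': array([ 0.00802339,  0.0540888 , -0.03095599]), 'width': 85.65904044741306} 25.0
scene {'fx': 465.3105445289009, 'fy': 465.3105445289009, 'cx': 320.91598541874276, 'cy': 232.15493329536648, 'k1': 0.02148736065653387, 'position': array([120.91785475, 876.85807315, 750.49232236]), 'orientation': array([-2.27246249,  0.01170392, -2.54706919])}
side {'fx': 486.181073572082, 'fy': 486.181073572082, 'cx': 316.8619915554614, 'cy': 238.7187277131757, 'k1': -0.05839227393685634, 'position': array([ 556.17576422, -723.98457799,  450.94944064]), 'orientation': array([-1.97017091, -0.01457804,  0.00766587])}
wrist {'fx': 429.46576299592215, 'fy': 429.46576299592215, 'cx': 324.6582167529038, 'cy': 232.756528641436, 'k1': -0.054805057904066666, 'position': array([ 317.43876145, -571.49144821,  373.17950552]), 'orientation': array([ 2.85497739e+00,  2.29958000e-03, -1.17355117e+00])}
```

View pics/scene0.png

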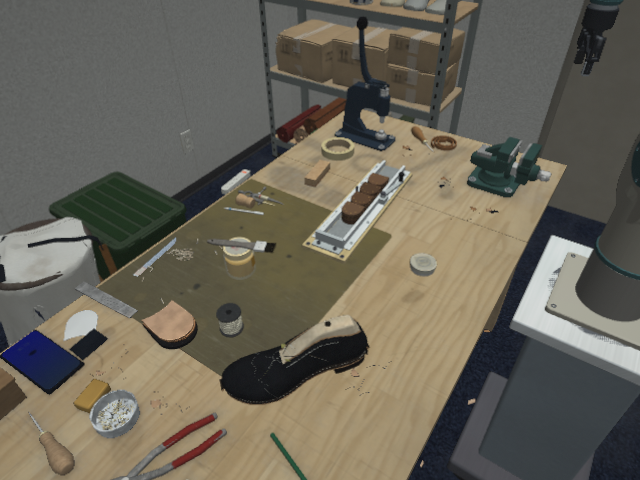

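View pics/side0.png

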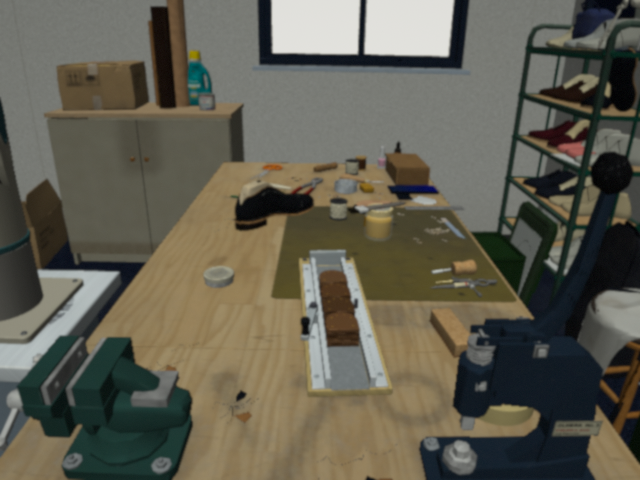

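View pics/wrist0.png

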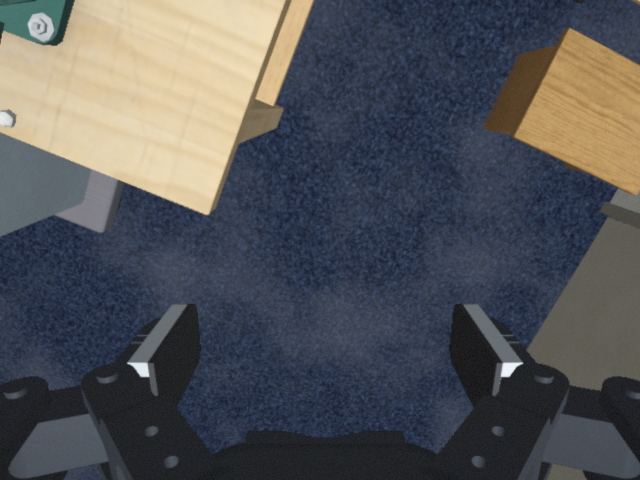

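```bash
cat > h.py <<'E'
import numpy as np, cv2
from scipy.spatial.transform import Rotation as R
from cell import ctrl, vision
def ray(d,u,v):
    xd=np.array([(u-d["cx"])/d["fx"],(v-d["cy"])/d["fy"]]); x=xd.copy()
    for _ in range(20): x=xd/(1+d["k1"]*(x@x))
    return R.from_euler("xyz",d["orientation"]).as_matrix()@np.array([x[0],x[1],1])
def atz(d,u,v,z):
    r=ray(d,u,v); return d["position"]+r*(z-d["position"][2])/r[2]
def proj(d,P):
    p=R.from_euler("xyz",d["orientation"]).as_matrix().T@(np.asarray(P,float)-d["position"])
    x=p[:2]/p[2]; x=x*(1+d["k1"]*(x@x)); return np.array([x[0]*d["fx"]+d["cx"],x[1]*d["fy"]+d["cy"]])
def tri(obs):
    A=np.zeros((3,3));b=np.zeros(3)
    for d,u,v in obs:
        r=ray(d,u,v); r/=np.linalg.norm(r); M=np.eye(3)-np.outer(r,r); A+=M; b+=M@d["position"]
    X=np.linalg.solve(A,b); return X,[np.round(proj(d,X)-[u,v],1) for d,u,v in obs]
def crop(d,x0,y0,x1,y1,s,name):
    c=cv2.resize(d["frame"][y0:y1,x0:x1,::-1],None,fx=s,fy=s,interpolation=cv2.INTER_CUBIC); cv2.imwrite("pics/"+name,c)
def load(n):
    import pickle; return pickle.load(open(n+".pkl","rb"))
E
python3 - <<'E'
from h import *
import pickle
for n in ["scene","side"]:
    d=vision.get_image(n); pickle.dump(d,open(n+".pkl","wb"))
    if n=="scene": crop(d,295,150,425,265,6,"sc1.png")
    else: crop(d,285,240,405,400,3.7*1,"si1.png"); 
E
```

```text
(no output)
```

View pics/sc1.png

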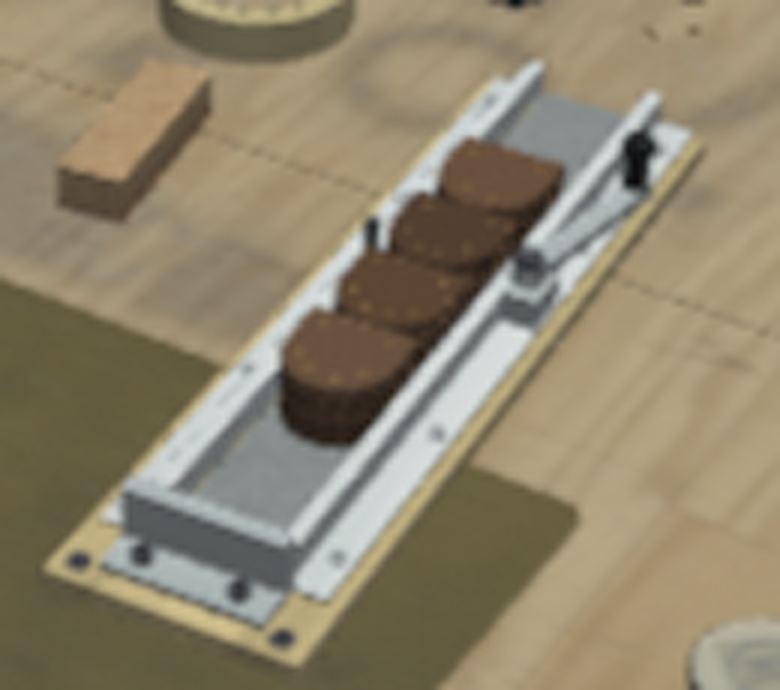

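View pics/si1.png

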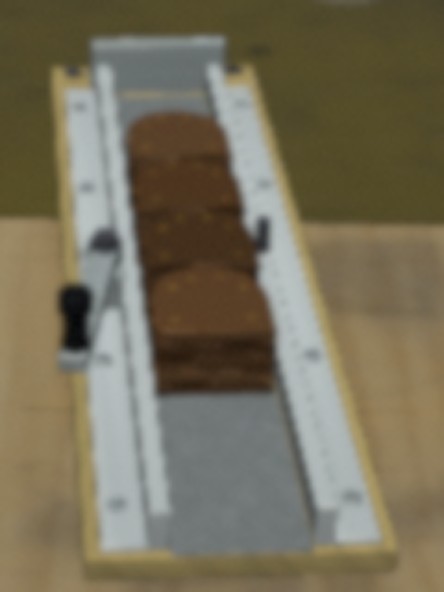

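```bash
python3 - <<'E'
from h import *
from scipy.optimize import least_squares
sc,si=load("scene"),load("side")
S=lambda x,y:(295+x/6,150+y/6); T=lambda x,y:(285+x/3.7,240+y/3.7)
ob=[(sc,S(45,566),(58,210,12)),(sc,S(298,658),(-58,210,12)),(sc,S(706,142),(-58,-210,12)),(si,T(86,558),(-58,-210,12)),(si,T(396,552),(58,-210,12)),(si,T(54,68),(-58,210,12)),(si,T(256,66),(58,210,12)),
(sc,S(528,252),(-41,-37,46)),(si,T(104,233),(-41,-37,46))]
def w(p,P):
    c,s=np.cos(p[2]),np.sin(p[2]); return [p[0]+c*P[0]-s*P[1],p[1]+s*P[0]+c*P[1],P[2]+p[3]]
f=lambda p:np.concatenate([proj(d,w(p,P))-uv for d,uv,P in ob])
r=least_squares(f,[600,-100,0.05,0],loss="soft_l1"); print(r.x,np.round(f(r.x).reshape(-1,2),1).tolist())
p=r.x; np.save("jig.npy",p)
def toj(X): 
    c,s=np.cos(p[2]),np.sin(p[2]); d=X[:2]-p[:2]; return np.round([c*d[0]+s*d[1],-s*d[0]+c*d[1],X[2]],1)
print("pin top",*[ (X,toj(X),e) for X,e in [tri([(sc,*S(640,138)),(si,*T(74,290))])]])
for n,q in [("h4 rear top L",T(160,338)),("h4 rear top R",T(272,338))]: print(n,toj(atz(si,*q,44)))
for n,q in [("h4 rear bot",T(160,390)),("R",T(273,388))]: print(n,toj(atz(si,*q,12)))
print("sc h4 rear top",toj(atz(sc,*S(468,140),44)),toj(atz(sc,*S(563,165),44)), "h1 front",toj(atz(sc,*S(335,388),44)), "post",tri([(sc,*S(373,218)),(si,*T(263,218))]),)
print(w(p,(0,0,0)))
E
```

```text
[589.49588236   5.51959363  -6.21716532  -1.02878738] [[-1.4, -0.4], [-0.8, 0.8], [-0.0, -0.8], [-1.2, 0.8], [0.7, -0.2], [-0.5, -0.3], [-0.8, -0.4], [0.1, -0.2], [0.2, 0.5]]
pin top (array([ 539.15777286, -112.06007143,   65.06584431]), array([ -58. , -114. ,   65.1]), [array([-0.2, -0.1]), array([-0.3,  0.1])])
h4 rear top L [ -22.9 -117.3   44. ]
h4 rear top R [  22.2 -119.    44. ]
h4 rear bot [ -21.4 -107.6   12. ]
R [  25.7 -108.1   12. ]
sc h4 rear top [  20.3 -105.1   44. ] [ -26.1 -107.4   44. ] h1 front [-11.8  88.8  44. ] post (array([621.13478664, -18.70254518,  45.4284464 ]), [array([-0.3, -0.2]), array([-0.5,  0.2])])
[np.float64(589.4958823628783), np.float64(5.519593631428272), np.float64(-1.028787375409799)]
```

```bash
python3 - <<'E'
from h import *
sc,si=load("scene"),load("side")
print("vise base sc",atz(sc,500,190,0),atz(sc,547,177,60)); print("vise base si",atz(si,70,470,0),atz(si,190,410,0))
print("vise top left",tri([(sc,540,147),(si,110,345)]), tri([(sc,500,140),(si,75,340)]))
print("press base",atz(sc,345,140,0),atz(sc,393,147,0)); print("press knob",tri([(sc,362,24),(si,612,172)]))
p=np.load("jig.npy"); c,s=np.cos(p[2]),np.sin(p[2])
for y in (-119-6,-119-11-15,-39): print(y,p[0]-s*y,p[1]+c*y)
print("jig yaw",p[2]+2*np.pi)
E
```

```text
vise base sc [ 312.46536015 -275.48354267    0.        ] [ 213.78556252 -308.07704054   60.        ]
vise base si [ 281.44843513 -337.66937232    0.        ] [ 3.93876685e+02 -2.35632689e+02 -5.68434189e-14]
vise top left (array([ 286.61615177, -279.67132306,  135.23718136]), [array([-16.7,   1.9]), array([-35.9,  -4.3])]) (array([ 326.1314526 , -295.91243971,  146.11294143]), [array([10.7, -1.6]), array([26.1,  2. ])])
press base [ 820.40067075 -282.00935236    0.        ] [ 668.811165   -326.19823087    0.        ]
press knob (array([ 803.73259983, -330.04249224,  349.13419351]), [array([-0.2, -0.5]), array([-1.1,  1.5])])
-125 597.7423877084904 -119.20809034283943
-145 599.0618285637883 -139.16451977872222
-39 592.0687920307092 -33.395443768543245
jig yaw 0.06601999186954277
```

```bash
cat >> h.py <<'E'
jp=np.load("jig.npy"); JY=jp[2]+2*np.pi if jp[2]<-3 else jp[2]
def j2w(x,y): 
    c,s=np.cos(jp[2]),np.sin(jp[2]); return np.array([jp[0]+c*x-s*y,jp[1]+s*x+c*y])
def w2j(X):
    c,s=np.cos(jp[2]),np.sin(jp[2]); d=np.asarray(X)[:2]-jp[:2]; return np.round([c*d[0]+s*d[1],-s*d[0]+c*d[1]],1)
def go(jx,jy,tipz,jyaw,cur=None):
    """tool-axis travel (cm) and twist (deg) from current pose to jig xy, fingertip z, jig-relative yaw(deg)"""
    st=ctrl.read_state(); P=st["eef_pos"]; o=st["tool_rot"]
    M=R.from_euler("xyz",o).as_matrix()
    T=np.array([*j2w(jx,jy),tipz+ctrl.nose_length])
    dy=np.radians(jyaw)+JY-o[2]; dy=(dy+np.pi)%(2*np.pi)-np.pi
    print("travel",np.round(M.T@(T-P)/10,2),"twist",round(-np.degrees(dy),1),"| at",np.round(P,1),np.round(o,3),"jig",w2j(P),"F",np.round(st["force"],1),"t",round(float(st["clock"]),2),"w",round(float(st["width"]),1))
E
python3 - <<'E'
from h import *
go(0,-200,230,90)
E
```

```text
travel [ 48.09 -23.79   0.11] twist -71.0 | at [ 251.1 -599.3  255.9] [-3.141  0.     0.397] jig [-377.5 -581.1] F [-0.1  0.2  0.3] t 0.25 w 85.4
```

```bash
python3 -m inch '{"travel":[[1.5,-0.7,0],[4.5,-2.2,0],[8,-4,0],[11.5,-5.7,0],[15,-7.4,0],[18.5,-9.1,0],[22,-10.9,0],[25.5,-12.6,0],[29,-14.3,0],[32,-15.8,0]],"twist":[-3,-8,-14,-20,-26,-32,-38,-44,-50,-55],"fingers":[4,0,0,0,0,0,0,0,0,0]}'; python3 -c "
from h import *
go(0,-200,230,90)"
```

```text
clock: 1.08
eef_pos: [487.5, -325.9, 256.7]
tool_rot: [3.141, -0.001, 1.367]
force: [-0.2, -0.4, 0.5]
width: 0.3
travel [15.25  8.61  0.2 ] twist -15.5 | at [ 487.5 -325.9  256.7] [ 3.141e+00 -1.000e-03  1.367e+00] jig [-123.6 -324. ] F [-0.2 -0.4  0.5] t 1.08 w 0.3
```

```bash
python3 -m inch '{"travel":[[3,1.7,0],[6,3.4,0],[9,5.1,0],[12,6.8,0],[14,7.9,0],[15.2,8.6,0],[15.2,8.6,0],[15.2,8.6,0],[15.2,8.6,0],[15.2,8.6,0]],"twist":[-5,-10,-14,-15.5,-15.5,-15.5,-15.5,-15.5,-15.5,-15.5],"fingers":[0,0,0,0,0,0,0,0,0,0]}'; python3 - <<'E'
from h import *
import pickle
go(0,-200,230,90)
d=vision.get_image("wrist"); pickle.dump(d,open("wrist.pkl","wb")); cv2.imwrite("pics/w1.png",d["frame"][:,:,::-1])
E
```

```text
clock: 1.92
eef_pos: [600.3, -202.1, 256.3]
tool_rot: [-3.14, 0.001, 1.624]
force: [0.6, -0.6, -0.7]
width: -0.2
travel [0.79 0.28 0.13] twist -0.7 | at [ 600.3 -202.1  256.3] [-3.140e+00  1.000e-03  1.624e+00] jig [  -2.9 -207.9] F [ 0.6 -0.6 -0.7] t 1.92 w -0.2
```

View pics/w1.png

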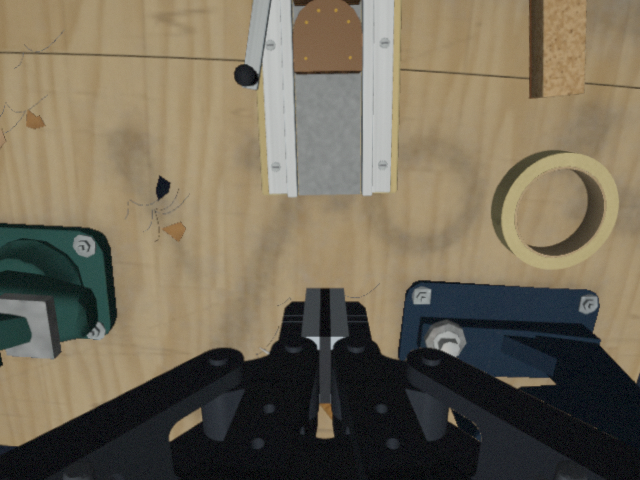

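```bash
python3 - <<'E'
from h import *
d=load("wrist"); sc,si=load("scene"),load("side")
crop(d,220,0,420,210,3.5*0.8,"w1c.png")
for n,q,z in [("h4 rearL",(294,72),44),("rearR",(362,72),44),("baseL",(268,193),12),("baseR",(396,191),12),("pin",(246,74),67),("floorL",(295,195),12),("floorR",(362,195),12),("tape",(0,0),0)]: print(n,w2j(atz(d,*q,z)))
print(tri([(d,246,74),(sc,295+640/6,150+138/6),(si,285+74/3.7,240+290/3.7)]))
E
```

```text
h4 rearL [ -24.4 -111.4]
rearR [  25.  -111.9]
baseL [ -51.8 -206.8]
baseR [  57.7 -206.3]
pin [ -55.4 -113.8]
floorL [ -28.7 -208.8]
floorR [  28.7 -209.4]
tape [-268.   -44.1]
(array([ 539.89426151, -111.87271874,   64.81371017]), [array([-2.1,  0.4]), array([-0.5, -0.1]), array([0.2, 0.2])])
```

View pics/w1c.png

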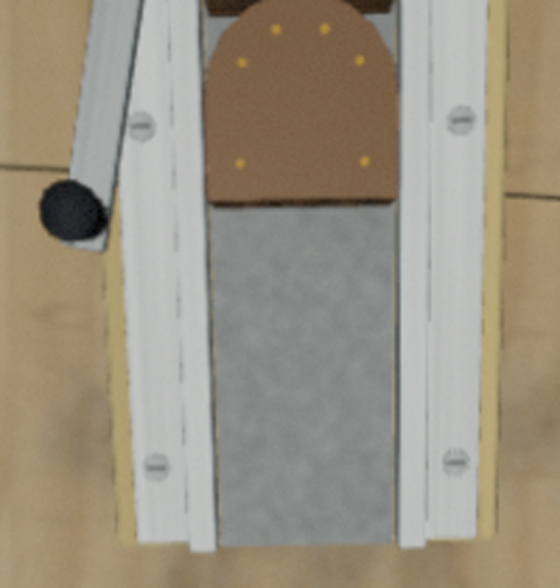

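```bash
python3 -c "
from h import *
go(0,-155,22,90)"; 
```

```text
travel [ 5.3   0.23 20.93] twist -0.7 | at [ 600.5 -201.9  256.3] [-3.141e+00  1.000e-03  1.625e+00] jig [  -2.7 -207.7] F [-1.  -0.5  1. ] t 1.97 w -0.3
```

```bash
python3 -m inch '{"travel":[[1,0,3],[2.5,0.1,6.5],[4,0.2,10],[5.3,0.2,13.5],[5.3,0.2,16.5],[5.3,0.2,19],[5.3,0.2,20.9],[5.3,0.2,20.9],[5.3,0.2,20.9],[5.3,0.2,20.9]],"twist":[0,-0.7,-0.7,-0.7,-0.7,-0.7,-0.7,-0.7,-0.7,-0.7],"fingers":[0,0,0,0,0,0,0,0,0,0]}'; python3 - <<'E'
from h import *
go(0,-125,22,90)
d=vision.get_image("side"); crop(d,265,200,425,400,3,"s2.png")
d=vision.get_image("wrist"); cv2.imwrite("pics/w2.png",d["frame"][:,:,::-1])
E
```

```text
clock: 2.8
eef_pos: [601.4, -147.7, 48.6]
tool_rot: [3.14, 0.001, 1.638]
force: [-0.3, -0.6, 0.2]
width: 0.1
travel [ 2.87 -0.17  0.16] twist 0.1 | at [ 601.4 -147.7   48.6] [3.140e+00 1.000e-03 1.638e+00] jig [   1.7 -153.7] F [-0.3 -0.6  0.2] t 2.8 w 0.1
```

View pics/s2.png

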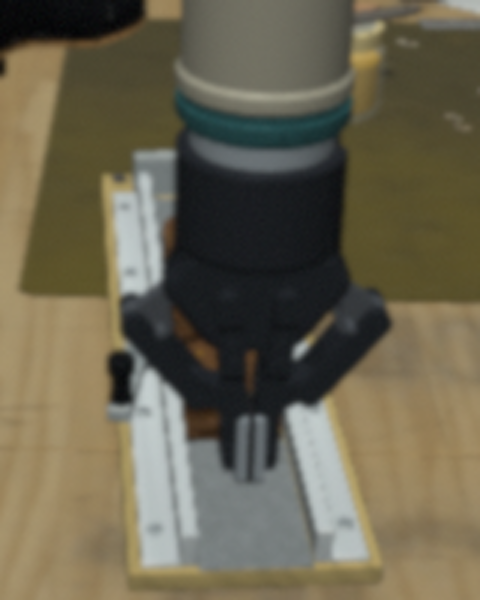

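View pics/w2.png

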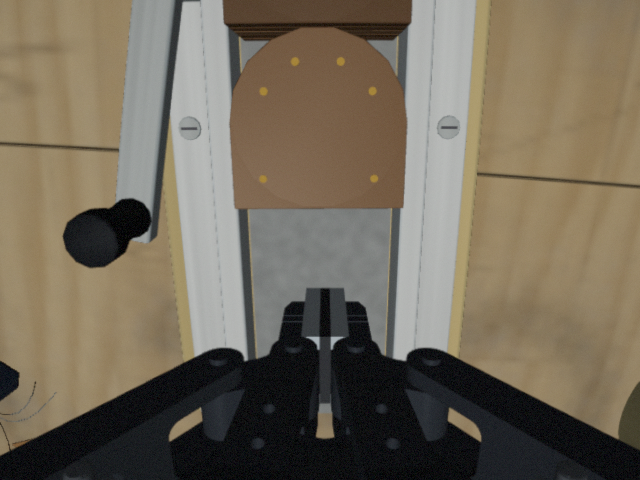

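```bash
python3 -m inch '{"travel":[[0.8,-0.1,0.1],[1.8,-0.2,0.2],[2.6,-0.2,0.2],[3.1,-0.2,0.2],[3.5,-0.2,0.2],[4,-0.2,0.2],[4.6,-0.2,0.2],[5.2,-0.2,0.2],[5.7,-0.2,0.2],[6,-0.2,0.2]],"twist":[0,0,0,0,0,0,0,0,0,0],"fingers":[0,0,0,0,0,0,0,0,0,0]}'; python3 - <<'E'
from h import *
go(0,-44,20,90)
d=vision.get_image("wrist"); cv2.imwrite("pics/w3.png",d["frame"][:,:,::-1])
E
```

```text
clock: 3.73
eef_pos: [594.6, -86.1, 45.4]
tool_rot: [3.141, -0.0, 1.64]
force: [-0.2, -2.0, 1.3]
width: -0.0
travel [4.77 0.11 0.04] twist 0.2 | at [594.6 -86.1  45.4] [ 3.141 -0.     1.64 ] jig [ -1.  -91.7] F [-0.2 -2.   1.3] t 3.73 w -0.0
```

View pics/w3.png

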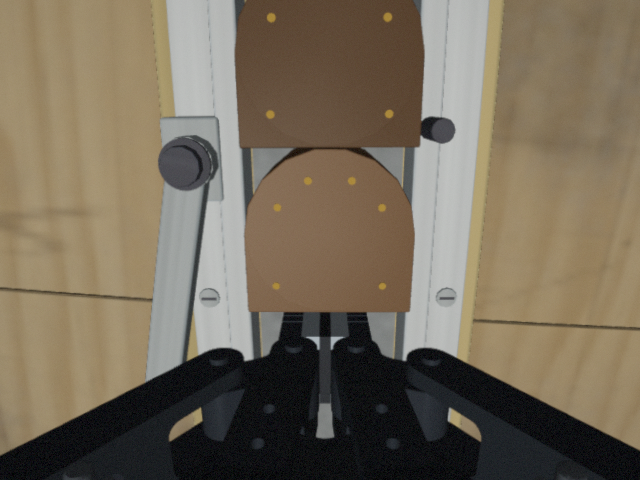

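```bash
python3 -m inch '{"travel":[[0.4,0.1,0],[0.9,0.1,0],[1.4,0.1,0],[1.9,0.1,0],[2.4,0.1,0],[2.9,0.1,0],[3.3,0.1,0],[3.7,0.1,0],[4,0.1,0],[4.3,0.1,0]],"twist":[0,0,0,0,0,0,0,0,0,0],"fingers":[0,0,0,0,0,0,0,0,0,0]}'; python3 - <<'E'
from h import *
go(0,-39,20,90)
d=vision.get_image("wrist"); cv2.imwrite("pics/w4.png",d["frame"][:,:,::-1])
d=vision.get_image("scene"); crop(d,295,150,425,265,6,"sc4.png")
E
```

```text
clock: 4.62
eef_pos: [592.4, -43.6, 45.2]
tool_rot: [-3.141, -0.0, 1.64]
force: [0.0, -1.5, 0.4]
width: -0.2
travel [1.02 0.03 0.02] twist 0.2 | at [592.4 -43.6  45.2] [-3.141 -0.     1.64 ] jig [ -0.3 -49.2] F [ 0.  -1.5  0.4] t 4.62 w -0.2
```

View pics/w4.png

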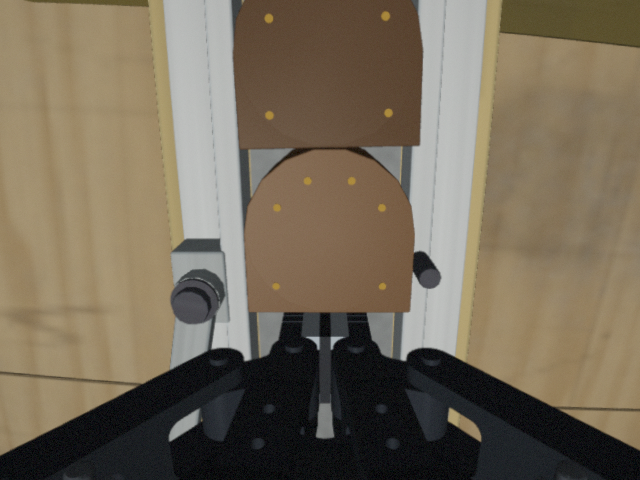

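View pics/sc4.png

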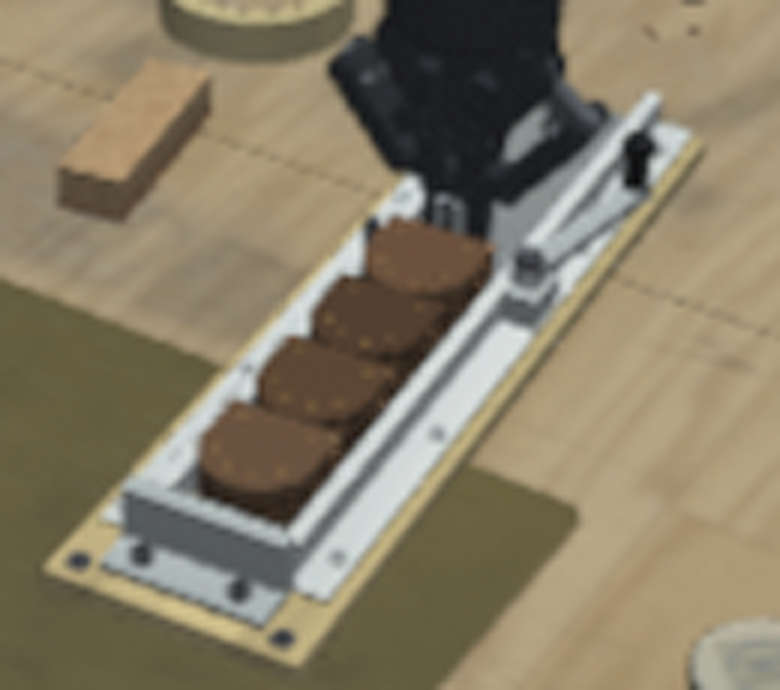

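```bash
python3 -m inch '{"travel":[[0.2,0,0],[0.35,0,0],[0.5,0,0],[0.6,0,0],[0.7,0,0],[0.75,0,0],[0.8,0,0],[0.85,0,0],[0.9,0,0],[0.95,0,0]],"twist":[0,0,0,0,0,0,0,0,0,0],"fingers":[0,0,0,0,0,0,0,0,0,0]}'; python3 - <<'E'
from h import *
go(0,-39,20,90)
E
```

```text
clock: 5.55
eef_pos: [591.9, -34.6, 45.3]
tool_rot: [-3.142, 0.0, 1.639]
force: [-0.2, -1.4, -0.2]
width: -0.1
travel [0.12 0.02 0.03] twist 0.1 | at [591.9 -34.6  45.3] [-3.142  0.     1.639] jig [ -0.2 -40.2] F [-0.2 -1.4 -0.2] t 5.55 w -0.1
```

```bash
python3 -m inch '{"travel":[[0.03,0,0],[0.06,0,0],[0.09,0,0],[0.12,0,0],[0.15,0,0],[0.18,0,0],[0.21,0,0],[0.24,0,0],[0.27,0,0],[0.3,0,0]],"twist":[0,0,0,0,0,0,0,0,0,0],"fingers":[0,0,0,0,0,0,0,0,0,0]}'; python3 - <<'E'
from h import *
go(0,-39,20,90)
E
```

```text
clock: 6.38
eef_pos: [591.7, -31.8, 45.3]
tool_rot: [-3.142, 0.0, 1.639]
force: [0.2, -2.5, -1.7]
width: 0.1
travel [-0.16  0.02  0.03] twist 0.1 | at [591.7 -31.8  45.3] [-3.142  0.     1.639] jig [ -0.2 -37.4] F [ 0.2 -2.5 -1.7] t 6.38 w 0.1
```

```bash
python3 -m inch '{"travel":[[0.03,0,0],[0.06,0,0],[0.09,0,0],[0.12,0,0],[0.15,0,0],[0.18,0,0],[0.21,0,0],[0.24,0,0],[0.27,0,0],[0.3,0,0]],"twist":[0,0,0,0,0,0,0,0,0,0],"fingers":[0,0,0,0,0,0,0,0,0,0]}'; python3 - <<'E'
from h import *
go(0,-39,20,90)
d=vision.get_image("scene"); crop(d,295,150,425,265,6,"sc5.png")
E
```

```text
clock: 7.22
eef_pos: [591.6, -31.6, 45.4]
tool_rot: [-3.141, 0.003, 1.638]
force: [0.3, -8.6, 0.4]
width: -0.1
travel [-0.18  0.04  0.04] twist 0.0 | at [591.6 -31.6  45.4] [-3.141e+00  3.000e-03  1.638e+00] jig [ -0.4 -37.2] F [ 0.3 -8.6  0.4] t 7.22 w -0.1
```

View pics/sc5.png

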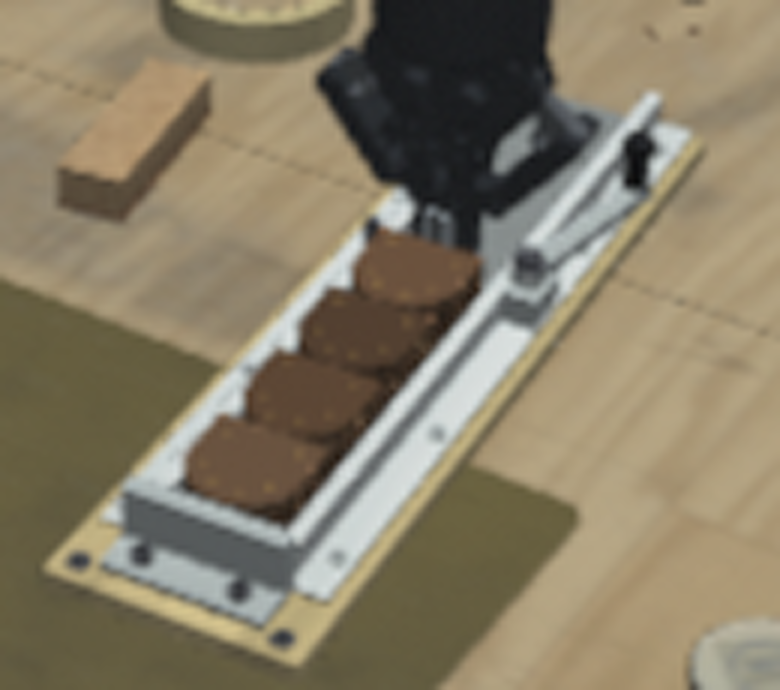

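```bash
python3 -m inch '{"travel":[[0,0,0],[0,0,0],[-0.4,0,0],[-0.9,0,0],[-2,0,0],[-4,0,-0.5],[-5.5,0,-3],[-6,0,-6],[-6,0,-8],[-6,0,-9]],"twist":[0,0,0,0,0,0,0,0,0,0],"fingers":[0,0,0,0,0,0,0,0,0,0]}'; python3 - <<'E'
from h import *
go(-92,-107,110,-12)
print(ctrl.read_state()["qpos"])
E
```

```text
clock: 8.1
eef_pos: [597.2, -89.4, 138.1]
tool_rot: [3.137, 0.0, 1.638]
force: [0.4, -0.2, 0.1]
width: -0.2
travel [-1.16 -9.34  0.27] twist 102.1 | at [597.2 -89.4 138.1] [3.137 0.    1.638] jig [  1.4 -95.2] F [ 0.4 -0.2  0.1] t 8.1 w -0.2
[ 0.25774698  0.71697345 -0.24978315  1.75529705  0.25525264  0.69654851
 -0.06169558]
```

```bash
python3 -m inch '{"travel":[[-0.1,-1,0],[-0.2,-2,0],[-0.4,-3,0],[-0.6,-4,0],[-0.8,-5,0],[-0.9,-6,0],[-1,-7,0],[-1.1,-8,0],[-1.2,-9,0],[-1.2,-9.3,0]],"twist":[6,13,20,27,34,41,48,55,62,68],"fingers":[0.8,0.8,0.8,0.8,0.8,0.8,0.8,0.8,0.8,0.8]}'; python3 - <<'E'
from h import *
go(-92,-107,110,-12)
print(ctrl.read_state()["qpos"])
E
```

```text
clock: 8.93
eef_pos: [501.5, -106.7, 134.7]
tool_rot: [-3.14, 0.002, 0.447]
force: [-0.6, 1.5, -0.5]
width: 8.1
travel [ 0.27  0.2  -0.03] twist 33.8 | at [ 501.5 -106.7  134.7] [-3.14e+00  2.00e-03  4.47e-01] jig [ -95.2 -106.2] F [-0.6  1.5 -0.5] t 8.93 w 8.1
[ 0.10177784  0.62033039  0.07897497  2.00795332 -0.09277397  0.51960145
 -0.8771664 ]
```

```bash
python3 -m inch '{"travel":[[0,0,0],[0.1,0.1,0],[0.2,0.2,0],[0.2,0.2,0],[0.2,0.2,0],[0.2,0.2,0],[0.2,0.2,0],[0.2,0.2,0],[0.2,0.2,0],[0.2,0.2,0]],"twist":[6,13,20,27,33,34,34,34,34,34],"fingers":[0.8,0.8,0.8,0.8,0.8,0.8,0.8,0.8,0.8,0.8]}'; python3 - <<'E'
from h import *
import pickle
go(-92,-107,50,-12)
print(ctrl.read_state()["qpos"])
d=vision.get_image("wrist"); pickle.dump(d,open("wr6.pkl","wb")); cv2.imwrite("pics/w6.png",d["frame"][:,:,::-1])
E
```

```text
clock: 9.77
eef_pos: [506.3, -107.8, 135.3]
tool_rot: [-3.141, 0.0, -0.14]
force: [0.4, -0.1, -0.1]
width: 8.1
travel [-0.16 -0.03  6.03] twist 0.2 | at [ 506.3 -107.8  135.3] [-3.141  0.    -0.14 ] jig [ -90.5 -107.6] F [ 0.4 -0.1 -0.1] t 9.77 w 8.1
[-0.0060435   0.63564965  0.24242269  2.0001048  -0.28251445  0.53762456
 -1.27572552]
```

View pics/w6.png

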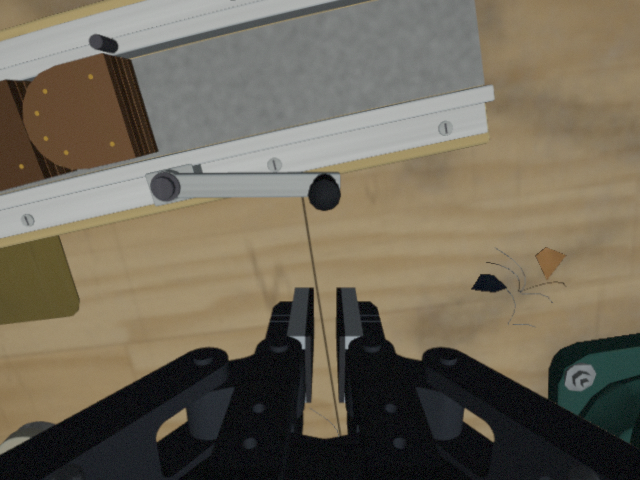

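```bash
python3 -m inch '{"travel":[[0,0,1.5],[0,0,3],[0,0,4.2],[0,0,5.2],[0,0,5.9],[0,0,5.9],[0,0,5.9],[0,0,5.9],[0,0,5.9],[0,0,5.9]],"twist":[0,0,0,0,0,0,0,0,0,0],"fingers":[0.8,0.8,0.8,0.8,0.8,0.8,0.8,0.8,0.8,0.8]}'; python3 - <<'E'
from h import *
d=load("wr6")
print("pin",w2j(atz(d,322,187,67)),"bolt",w2j(atz(d,164,185,46)),"h4 rear top",w2j(atz(d,107,55,44)),w2j(atz(d,133,160,44)))
M=R.from_euler("xyz",ctrl.read_state()["tool_rot"]).as_matrix()
st=ctrl.read_state();P=st["eef_pos"];cur=w2j(P)
go(-92,-107,50,-12)
b=16.5
for q in [1.79,1.6,1.4,1.2,1.0,.8,.6,.4,.2,0.1,0]:
    x,y=-41+80*np.cos(q)-b*np.sin(q),-37-80*np.sin(q)-b*np.cos(q)
    T=np.array([*j2w(x,y),P[2]]); print(q,np.round([x,y],0),np.round(M.T@(T-P)/10,2),"tw",round(-np.degrees(np.pi/2-q+JY-st["tool_rot"][2]),0))
E
```

```text
clock: 10.65
eef_pos: [506.8, -107.8, 76.9]
tool_rot: [3.142, -0.001, -0.141]
force: [0.0, 0.2, -0.0]
width: 8.5
pin [ -53.1 -114.1] bolt [-39.9 -37.6] h4 rear top [ 24.  -28.6] [-25.  -25.4]
travel [-0.21 -0.02  0.19] twist 0.2 | at [ 506.8 -107.8   76.9] [ 3.142e+00 -1.000e-03 -1.410e-01] jig [ -90.  -107.7] F [ 0.   0.2 -0. ] t 10.65 w 8.5
1.79 [ -75. -111.] [1.6  0.06 0.  ] tw 1.0
1.6 [ -60. -116.] [3.14 0.24 0.  ] tw -10.0
1.4 [ -44. -119.] [4.76 0.12 0.01] tw -22.0
1.2 [ -27. -118.] [ 6.33 -0.32  0.01] tw -33.0
1.0 [ -12. -113.] [ 7.78 -1.06  0.01] tw -45.0
0.8 [   3. -106.] [ 9.06 -2.08  0.01] tw -56.0
0.6 [ 16. -96.] [ 1.01e+01 -3.33e+00  1.00e-02] tw -67.0
0.4 [ 26. -83.] [ 1.088e+01 -4.770e+00  1.000e-02] tw -79.0
0.2 [ 34. -69.] [ 1.136e+01 -6.320e+00  1.000e-02] tw -90.0
0.1 [ 37. -61.] [ 1.148e+01 -7.130e+00  1.000e-02] tw -96.0
0 [ 39. -54.] [ 1.152e+01 -7.950e+00  1.000e-02] tw -102.0
```

```bash
python3 -m inch '{"travel":[[0.6,0,0],[1.1,0.1,0],[1.6,0.1,0],[2.1,0.1,0],[2.6,0.2,0],[3.1,0.2,0],[3.6,0.2,0],[4.1,0.2,0],[4.6,0.1,0],[4.8,0.1,0]],"twist":[0,0,0,-2,-6,-10,-13,-16,-20,-22],"fingers":[0.8,0.8,0.8,0.8,0.8,0.8,0.8,0.8,0.8,0.8]}'; python3 - <<'E'
from h import *
import pickle
d=vision.get_image("wrist"); cv2.imwrite("pics/w7.png",d["frame"][:,:,::-1]); pickle.dump(d,open("wr7.pkl","wb"))
go(-44,-119,52,0)
d=vision.get_image("side"); crop(d,265,200,425,400,3,"s7.png")
E
```

```text
clock: 11.48
eef_pos: [554.5, -115.3, 76.2]
tool_rot: [-3.141, -0.0, 0.248]
force: [-1.2, 0.4, 0.1]
width: 8.1
travel [-0.13  0.05 -0.08] twist 10.4 | at [ 554.6 -115.4   76.2] [-3.141 -0.     0.248] jig [ -42.8 -118.3] F [-0.3  0.8 -0.1] t 11.53 w 8.2
```

View pics/w7.png

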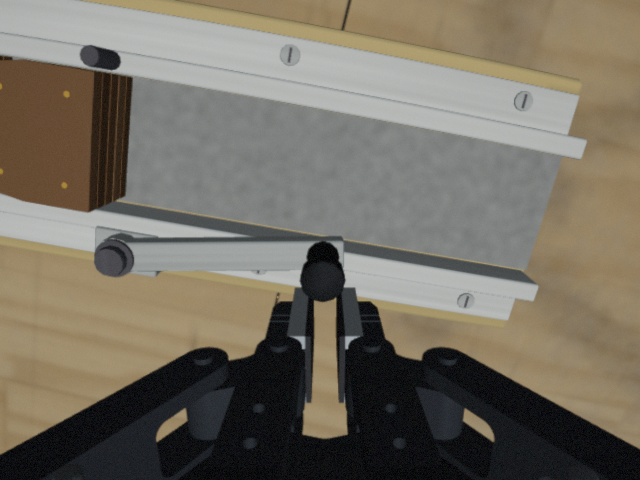

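View pics/s7.png

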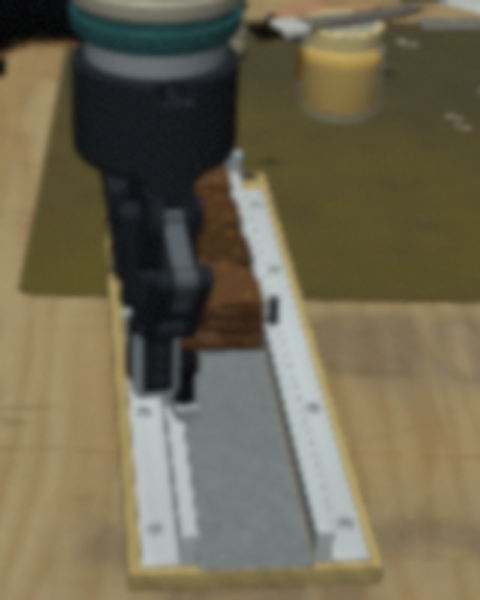

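```bash
cat > arc.py <<'E'
from h import *
st=ctrl.read_state();P=st["eef_pos"];M=R.from_euler("xyz",st["tool_rot"]).as_matrix()
b=16.5
for q in np.arange(1.4,-0.06,-0.1):
    x,y=-41+80*np.cos(q)-b*np.sin(q),-37-80*np.sin(q)-b*np.cos(q)
    T=np.array([*j2w(x,y),P[2]]); print(round(q,2),np.round((M.T@(T-P))[:2]/10,2),"tw",round(-np.degrees(np.pi/2-q+JY-st["tool_rot"][2]),0))
E
python3 arc.py
```

```text
1.4 [-0.05  0.02] tw 0.0
1.3 [0.75 0.15] tw -5.0
1.2 [1.57 0.2 ] tw -11.0
1.1 [2.39 0.17] tw -17.0
1.0 [3.19 0.05] tw -23.0
0.9 [ 3.99 -0.14] tw -28.0
0.8 [ 4.76 -0.41] tw -34.0
0.7 [ 5.5  -0.76] tw -40.0
0.6 [ 6.2  -1.18] tw -45.0
0.5 [ 6.85 -1.67] tw -51.0
0.4 [ 7.46 -2.22] tw -57.0
0.3 [ 8.   -2.83] tw -63.0
0.2 [ 8.48 -3.49] tw -68.0
0.1 [ 8.9  -4.19] tw -74.0
-0.0 [ 9.24 -4.93] tw -80.0
```

```bash
python3 -m inch '{"travel":[[0.4,0.1,0],[0.8,0.15,0],[1.2,0.2,0],[1.6,0.2,0],[2,0.2,0],[2.4,0.2,0],[2.8,0.1,0],[3.2,0.05,0],[3.6,-0.05,0],[4,-0.15,0]],"twist":[-2,-5,-8,-11,-14,-17,-20,-23,-25,-28],"fingers":[0.8,0.8,0.8,0.8,0.8,0.8,0.8,0.8,0.8,0.8]}'; python3 arc.py; python3 - <<'E'
from h import *
d=vision.get_image("wrist"); cv2.imwrite("pics/w8.png",d["frame"][:,:,::-1])
E
```

```text
clock: 12.42
eef_pos: [592.1, -104.7, 76.2]
tool_rot: [-3.141, 0.001, 0.734]
force: [-1.0, -0.3, 0.5]
width: 8.5
1.4 [-3.59 -1.75] tw 28.0
1.3 [-2.94 -1.25] tw 23.0
1.2 [-2.25 -0.83] tw 17.0
1.1 [-1.51 -0.47] tw 11.0
1.0 [-0.74 -0.19] tw 6.0
0.9 [0.05 0.01] tw -0.0
0.8 [0.85 0.13] tw -6.0
0.7 [1.67 0.17] tw -12.0
0.6 [2.48 0.13] tw -17.0
0.5 [3.29 0.01] tw -23.0
0.4 [ 4.08 -0.19] tw -29.0
0.3 [ 4.85 -0.47] tw -35.0
0.2 [ 5.59 -0.82] tw -40.0
0.1 [ 6.28 -1.25] tw -46.0
-0.0 [ 6.93 -1.74] tw -52.0
```

View pics/w8.png

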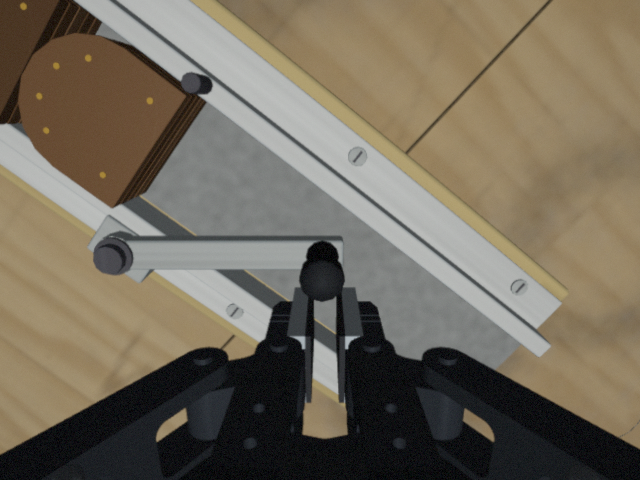

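```bash
python3 -m inch '{"travel":[[0.4,0.05,0],[0.8,0.1,0],[1.2,0.15,0],[1.6,0.15,0],[2,0.15,0],[2.4,0.15,0],[2.8,0.1,0],[3.2,0,0],[3.6,-0.1,0],[4,-0.2,0]],"twist":[-2,-5,-8,-11,-14,-17,-20,-23,-26,-29],"fingers":[0.8,0.8,0.8,0.8,0.8,0.8,0.8,0.8,0.8,0.8]}'; python3 arc.py; python3 - <<'E'
from h import *
d=vision.get_image("wrist"); cv2.imwrite("pics/w9.png",d["frame"][:,:,::-1])
E
```

```text
clock: 13.3
eef_pos: [620.9, -76.7, 76.3]
tool_rot: [3.141, 0.001, 1.24]
force: [0.2, -1.1, 0.1]
width: 8.1
1.4 [-5.87 -5.09] tw 57.0
1.3 [-5.54 -4.34] tw 52.0
1.2 [-5.14 -3.63] tw 46.0
1.1 [-4.67 -2.96] tw 40.0
1.0 [-4.13 -2.34] tw 35.0
0.9 [-3.54 -1.78] tw 29.0
0.8 [-2.89 -1.28] tw 23.0
0.7 [-2.2  -0.85] tw 17.0
0.6 [-1.47 -0.49] tw 12.0
0.5 [-0.7  -0.21] tw 6.0
0.4 [0.09 0.  ] tw 0.0
0.3 [0.89 0.13] tw -6.0
0.2 [1.71 0.18] tw -11.0
0.1 [2.52 0.14] tw -17.0
-0.0 [3.33 0.02] tw -23.0
```

View pics/w9.png

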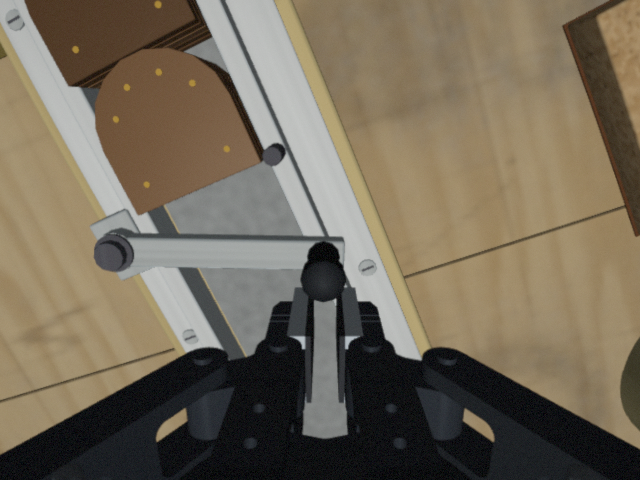

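```bash
python3 -m inch '{"travel":[[0.4,0.05,0],[0.8,0.1,0],[1.2,0.15,0],[1.6,0.15,0],[1.9,0.15,0],[2.2,0.15,0],[2.4,0.15,0],[2.6,0.1,0],[2.8,0.1,0],[2.9,0.1,0]],"twist":[-2,-5,-8,-11,-13,-15,-17,-18,-19,-20],"fingers":[0.8,0.8,0.8,0.8,0.8,0.8,0.8,0.8,0.8,0.8]}'; python3 arc.py|tail -3; python3 - <<'E'
from h import *
d=vision.get_image("wrist"); cv2.imwrite("pics/w10.png",d["frame"][:,:,::-1])
E
```

```text
clock: 14.18
eef_pos: [631.2, -48.9, 76.4]
tool_rot: [3.141, -0.0, 1.589]
force: [0.0, -0.6, -0.4]
width: 8.2
0.2 [-1.22 -0.33] tw 9.0
0.1 [-0.44 -0.08] tw 3.0
-0.0 [0.36 0.09] tw -3.0
```

View pics/w10.png

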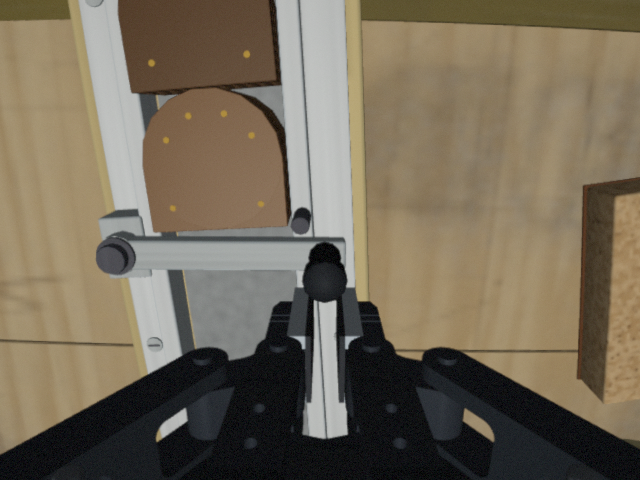

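Almost closed; the last few mm now, creeping until the force rises at the catch post.

```bash
python3 -m inch '{"travel":[[0.1,0,0],[0.2,0,0],[0.25,0,0],[0.3,0,0],[0.35,0,0],[0.4,0,0],[0.45,0,0],[0.5,0,0],[0.55,0,0],[0.6,0,0]],"twist":[-0.5,-1,-1.5,-2,-2.5,-3,-3,-3,-3,-3],"fingers":[0.8,0.8,0.8,0.8,0.8,0.8,0.8,0.8,0.8,0.8]}'; python3 arc.py|tail -2; python3 - <<'E'
from h import *
d=vision.get_image("wrist"); cv2.imwrite("pics/w11.png",d["frame"][:,:,::-1])
E
```

```text
clock: 15.07
eef_pos: [631.5, -43.8, 76.5]
tool_rot: [3.141, 0.001, 1.639]
force: [4.4, -4.0, -0.8]
width: 7.9
0.1 [-0.94 -0.17] tw 6.0
-0.0 [-0.15  0.04] tw 0.0
```

View pics/w11.png

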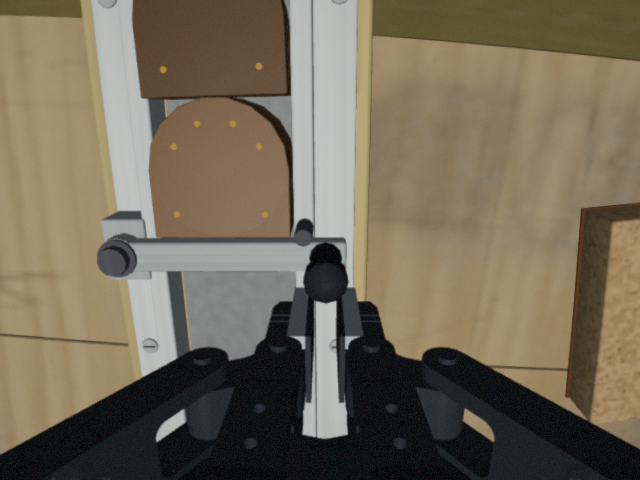

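```bash
python3 -m inch '{"travel":[[0.05,0,0],[0.05,0,0],[-0.3,0,0],[-0.8,0,0],[-1.8,0,0],[-3,0,0],[-4,0,-1],[-5,0,-4],[-5,0,-7],[-5,0,-10]],"twist":[0,0,0,0,0,0,0,0,0,0],"fingers":[0.8,0.8,0.8,0.8,0.8,0.8,0.8,0.8,0.8,0.8]}'; python3 -m inch '{"travel":[[-1,0,-2],[-2,0,-3],[-2,0,-3],[-2,0,-3],[-2,0,-3],[-2,0,-3],[-2,0,-3],[-2,0,-3],[-2,0,-3],[-2,0,-3]],"twist":[0,0,0,0,0,0,0,0,0,0],"fingers":[0.8,0.8,0.8,0.8,0.8,0.8,0.8,0.8,0.8,0.8]}'; python3 - <<'E'
from h import *
import pickle
d=vision.get_image("wrist"); cv2.imwrite("pics/w12.png",d["frame"][:,:,::-1]);pickle.dump(d,open("wr12.pkl","wb"))
d=vision.get_image("scene"); crop(d,295,150,425,265,6,"sc12.png")
E
```

```text
clock: 15.95
eef_pos: [633.7, -95.7, 177.7]
tool_rot: [-3.14, 0.0, 1.636]
force: [1.8, 0.4, 0.2]
width: 8.1
clock: 16.78
eef_pos: [635.6, -112.7, 205.9]
tool_rot: [-3.141, -0.0, 1.64]
force: [0.3, -0.9, -0.6]
width: 8.2
```

View pics/w12.png

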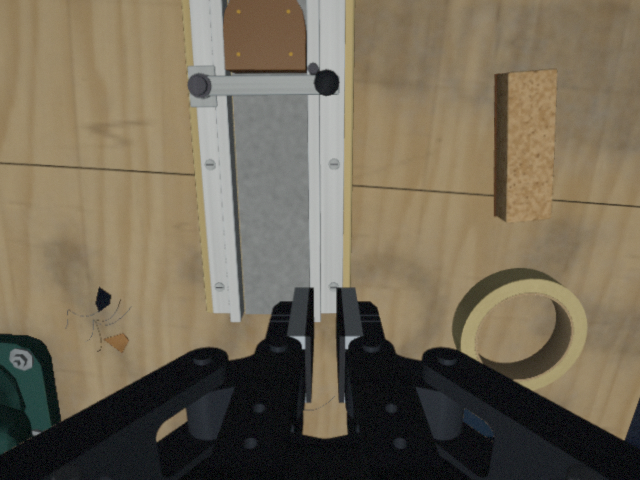

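View pics/sc12.png

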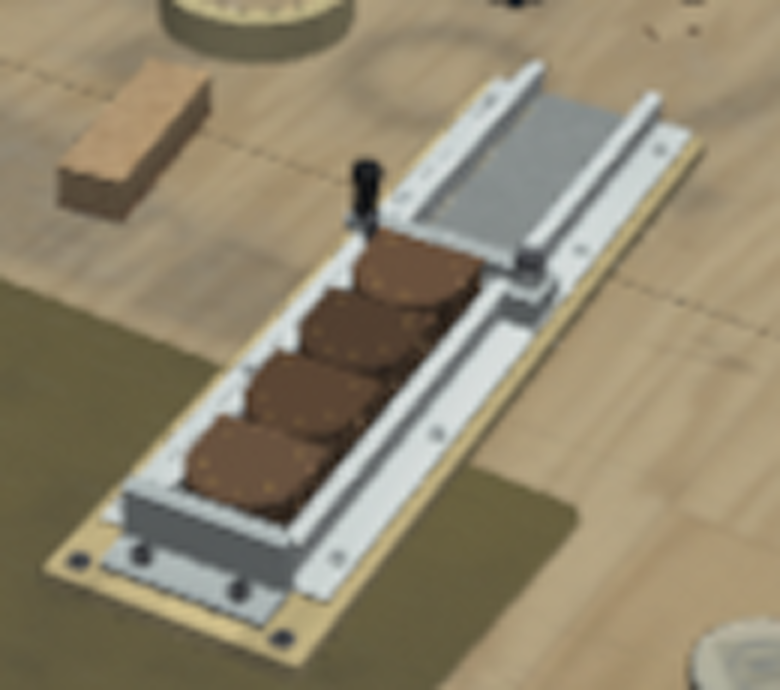

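```bash
python3 - <<'E'
from h import *
d=load("wr12")
b=w2j(atz(d,200,85,46));p=w2j(atz(d,326,82,67));print("bolt",b,"pin",p,"q",-np.arctan2(*(p-b)[::-1]))
print("bar rear edge",w2j(atz(d,215,96,40)),w2j(atz(d,312,95,40)),"h4 rear",w2j(atz(d,229,71,44)),w2j(atz(d,304,70,44)))
E
```

```text
bolt [-39.3 -35.8] pin [ 38.7 -35.3] q -0.006410168610311595
bar rear edge [-31.8 -42.3] [ 29.9 -41.8] h4 rear [-21.2 -27.5] [ 25.1 -27. ]
```

Keeper q ≈ 0, rear of heel_4 at jig y ≈ −27 (place −28). Handing in.

```bash
python3 -c "
from cell import ctrl
print(ctrl.finish_job())"
```

```text
the job is handed in; nothing more can be done
None
```

I pushed the row home against the end stop from behind heel_4 only, with the fingers closed. Then I swung the keeper shut by its pin until it met the catch post, backed the arm off clear, and handed the job in. `finish_job` gives no verdict. The last clock reading was 16.8 s of the 48 s allowed.

- **Row:** the advance stopped and the force rose from about 2 N to 8.6 N. The last pictures show the row closed up and unmoved after the keeper was shut. They put heel_4's rear face at jig y ≈ −27, where −28 is home.
- **Keeper:** the last picture gives an angle of about −0.01 rad, lying against the catch post. The force on the tool rose to about 6 N as it closed.
- **Bystanders:** the sanding block looks unmoved. I did not measure the bystanders again, but the arm never went near them.
- **Disagreements:** the cameras differed by 2 to 4 mm on some points, for example the pin's starting x of −53 to −58 mm. That is slightly more than the stated 2 mm calibration. The direct force readings confirmed both contacts.

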